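# Check a brass bush on the sizing cone

### The arm

A 6-joint arm with a two-finger parallel gripper is mounted at the origin on the work surface. World frame = base frame: x ahead of the robot, y to its left, z up, the work surface at z = 0. Lengths are in mm, angles in rad, forces in N, time in s.
With the tool pointing down it reaches from about 400 to 825 mm from the base axis. Payload 7 kg.
Tool frame: the origin (TCP) lies midway between the tips of the shut fingers; the grasp point (between the pads) lies 19 mm behind it (env.grip_depth is the distance from the TCP to the grasp point, in mm); z points along the fingers, y is the line along which they close (so a half turn about z gives the same grasp; the last joint's range is limited). The gripper opens to 88 mm and grips with 3 to 60 N. Pads are 19 mm wide; open, the fingers measure 130 mm over their backs; the gripper's body (78 mm by 193 mm) begins 47 mm behind the grasp point.
Start: joints at [-0.87, 0.359, 0.012, 0, -1.224, -0.288], TCP at [270.765, -618.289, 226.561] pointing down, gripper open.
Joint ranges: [-3.07, 3.07], [-1.43, 2.12], [-1.02, 1.25], [-3.03, 1.67], [-3.05, -0], [-3.03, 3.03]. Speed limits (rad/s): [2.39, 2.39, 3.01, 3.14, 3.14, 3.14].

### API

Orientations are given as a unit quaternion [x, y, z, w].
In Python, from workcell import env gives the robot as it stands. Calls block until the motion is done:
- env.move_to(position, orientation): joint-space move of the TCP to a pose.
- env.move_l(position, v=150, frame=None, force_limit=None): straight line of the TCP; frame=None keeps the orientation; v is the mean speed in mm/s. With force_limit (N) it stops when the force on the tool has changed by that much, and returns True; else False.
- env.goto_joints(angles): joint-space move.
- env.gripper_to(opening, squeeze=None): opening from 0.0 (shut) to 1.0 (fully open); squeeze is the grip in N (None keeps the last); returns when the fingers have stopped.
- env.pause(seconds).
- env.inverse_kinematics(position, orientation): joint angles nearest the present ones, or None.
- env.capture(name): name is "scene" or "top"; returns the picture (384x512x3 uint8, blue, green, red); there is no depth.
- env.camera_model(name): a dict with "K" (3x3 intrinsics, pixels), "view" (4x4, takes a point from world to camera coordinates). Camera axes: x right, y down, z forward; pixel columns grow to the right and rows downward; lengths in mm; the calibration is good to about 2 mm. A picture is of the moment at which its call begins. camera_model takes no time and is no camera call.
A pose or a line that the arm cannot do raises env.MotionError and nothing moves.
- env.hand_in(): hands the job in; it is judged then, once.
Trained networks look in the newest picture that a camera, given by its name, has taken for a name from the list of things; names that differ only in an ending like _2 or _b are one class to them, and where a whole thing is asked for, a point or a joint stands for the part that bears it (a point fixed in the world has none). Each returns a list of dicts, best first, with "score" (0 to 1); they miss things now and then, are a little off and sometimes report something else, mostly with a low value. They report only what shows in the picture. A call takes as long as a camera call. They do not tell look-alikes from the thing itself.
- env.search_frame(camera, query): "uv" ([column, row] in pixels, amid what is visible of it).
- env.landmark_of(camera, query): "uv" ([column, row] in pixels: a listed point, or the origin of a listed thing).
Readings, each from a call of its own:
- env.current_time_s(): time.
- env.current_q(): joint angles.
- env.current_joint_vel(): joint speeds.
- env.current_joint_torque(): joint torques, N m.
- env.current_tcp_pos(): TCP position.
- env.current_eef_rot(): TCP orientation.
- env.current_ft_force(): force on the tool from outside, world axes, zero at the start.
- env.current_wrist_torque(): the same for the moment, N m.
- env.current_grip_width(): opening from 0.0 (shut) to 1.0 (fully open).
- env.current_finger_force(): force on a finger pad.
Only numpy, scipy, OpenCV 4.12 (cv2) and the standard library are available. Lean on these libraries where they do the work, as an engineer would, in place of code of your own. Each camera call takes 0.05 s, during which the arm holds its last target. There are 200 camera calls.

### The job

Check the size of the small brass bush on the stepped sizing cone: pick it up, lower it over the tip of the cone, keeping hold of it until the tip is inside its bore, and let it slide down until it stops, sitting level on the yellow step. Leave it there, and leave the large brass bush and the steel bush where they lie.

Things in the scene. Friction and masses are not known exactly. Their poses are not given: they have to be found in the camera images.
- brass_small_centre (a point): Centre (half-way up, on the axis) of the small brass bush, the one to check: a plain yellow-metal ring, outside diameter 58 mm, bore 38 mm, 30 mm high, about 0.4 kg, lying flat with its bore upright, so this point is 15 mm above its underside. z is the axis of the bore.
- brass_large_centre (a point): Centre of the large brass bush, not to be moved: same look but outside diameter 68 mm, bore 52 mm (thin wall), 30 mm high, lying flat.
- steel_bush_centre (a point): Centre of the steel bush, not to be moved: bright grey ring, outside diameter 50 mm, bore 26 mm, 30 mm high, lying flat.
- sizing_cone: Stepped taper, 112 mm high, bolted upright. Origin: on its axis at table level; z up. Diameters, all narrowing upward, and heights (mm): dark base disc 110, 0-12; red step 66-62, 12-37; yellow step 48-45, 37-62; blue step 34-32, 62-84; steel nose 24-8, 84-112. Each step ends in a flat shoulder; a 38 mm bore slides over the blue step and rests on the yellow shoulder, 62 mm up.
Things that resemble listed ones, but are neither listed nor needed, are in the scene too. Leave any black or orange look-alike of the part that bears brass_small_centre alone.

How it is judged (in metres and radians):
On the way:
1. the small brass bush, still held, has been lowered so that the cone's tip is inside its bore (z of brass_small_centre in the frame of sizing_cone below 0.124 m and horizontal distance between brass_small_centre and sizing_cone below 0.02 m and contact force between the fingers and brass_small above 0.5 N), for 0.1 s.
At the end, for the whole second after the job is handed in: The small brass bush is around the cone (its axis within 10 mm of the cone's), resting on the yellow step (its centre 77 mm above the cone's origin, within 6 mm), level within 10 degrees, at rest and let go (z of brass_small_centre in the frame of sizing_cone between 0.071 and 0.083 m and horizontal distance between brass_small_centre and sizing_cone below 0.01 m and angle between the z axis of brass_small_centre and the z axis of sizing_cone, either way round below 0.175 rad and linear speed of brass_small below 0.02 m/s and contact force between the fingers and brass_small below 0.1 N); the robot touches nothing.
It fails at once if the large brass bush was moved more than 30 mm (distance of brass_large_centre from where it was at the start of the episode above 0.03 m).
It fails at once if the steel bush was moved more than 30 mm (distance of steel_bush_centre from where it was at the start of the episode above 0.03 m).
It also fails if it takes over 40 s, if anything falls off the work surface, if the arm or the gripper's body presses on something with over 40 N, if the wrist force passes 120 N, or if a joint passes its speed limit or range.

## Working session

There is one attempt and no reset: what is moved stays moved. The work goes in short steps, each a Python script; the robot and the scene stay as the last script left them, time stands still between calls to the robot, and variables do not carry over. Pictures are saved under pics/ and viewed, at most 10 in all, crops included, and the job is handed in when it is done.

```bash
mkdir -p pics
cat > h.py <<'E'
import numpy as np, cv2
from workcell import env
def ray(cam,uv,z):
    m=env.camera_model(cam);K=np.array(m["K"]);V=np.array(m["view"])
    R=V[:3,:3];t=V[:3,3];c=-R.T@t
    d=R.T@np.linalg.inv(K)@np.array([uv[0],uv[1],1.])
    return c+d*(z-c[2])/d[2]
def proj(cam,p):
    m=env.camera_model(cam);q=np.array(m["view"])@np.append(p,1);q=np.array(m["K"])@q[:3];return q[:2]/q[2]
E
python3 - <<'E'
from h import *
a=env.capture("scene");b=env.capture("top")
cv2.imwrite("pics/a.png",a);cv2.imwrite("pics/b.png",b)
cv2.imwrite("pics/ab.png",cv2.resize(np.vstack([a,b]),(800,1200))[:0+1200]) 
Z=dict(brass_small_centre=15,brass_large_centre=15,steel_bush_centre=15,sizing_cone=0)
for c in("scene","top"):
    m=env.camera_model(c);V=np.array(m["view"]);print(c,(-V[:3,:3].T@V[:3,3]).round())
    for n,z in Z.items():
        for r in env.landmark_of(c,n)[:5]:
            print(n,np.round(r["uv"],1),round(r["score"],2),ray(c,r["uv"],z).round(1))
E
```

```text
scene [980. 500. 837.]
brass_small_centre [228.3 249.5] 0.77 [666.1  42.1  15. ]
brass_small_centre [182.1 183.4] 0.7 [ 638.3 -176.5   15. ]
brass_large_centre [266.5 179. ] 0.92 [472.3 -62.1  15. ]
steel_bush_centre [178.  145.7] 0.54 [ 574.6 -292.1   15. ]
steel_bush_centre [205.7 216.6] 0.47 [652.4 -59.7  15. ]
sizing_cone [318.1 249.9] 0.87 [510.2 155.6   0. ]
top [467. -23. 716.]
brass_small_centre [271.2 139.8] 0.87 [658.7 -64.7  15. ]
brass_small_centre [329.6 151.3] 0.71 [ 637.4 -179.3   15. ]
brass_small_centre [218.9 133.9] 0.7 [669.   38.1  15. ]
brass_large_centre [266.6 244.2] 0.66 [455.7 -57.3  15. ]
steel_bush_centre [394.  188.8] 0.88 [ 565.1 -303.3   15. ]
sizing_cone [266.3 243.1] 0.63 [457.6 -57.5   0. ]
sizing_cone [154.9 219. ] 0.56 [501.2 159.6   0. ]
```

View pics/a.png

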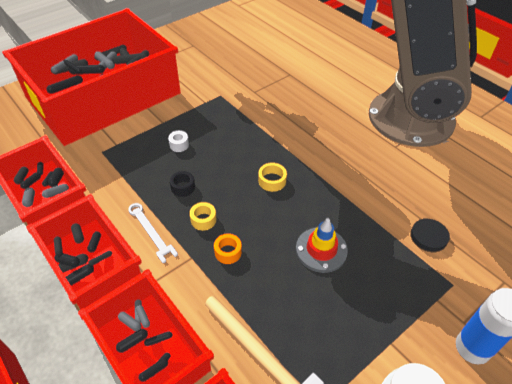

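View pics/b.png

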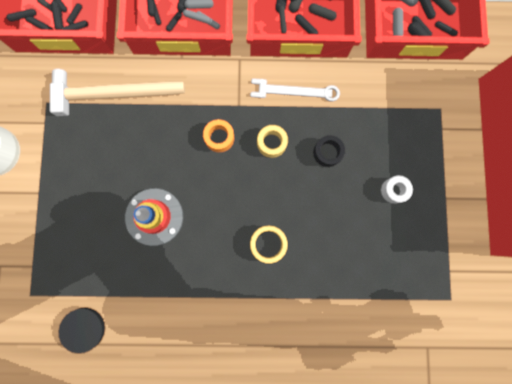

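Candidates: small brass at top (272,141) / scene (203,216). Look-alikes: orange at top (219,135) / scene (228,249), black at top (329,151) / scene (182,183), large brass at top (268,244) / scene (272,177). I choose the yellow ring between orange and black. The cone is at top (154,217) / scene (322,248).

```bash
cat >> h.py <<'E'
from scipy.optimize import least_squares
def hullc(pts):
    h=cv2.convexHull(np.float32(pts));M=cv2.moments(h);return np.array([M["m10"]/M["m00"],M["m01"]/M["m00"]]),M["m00"]
def ring(cam,x,y,r,z0,z1):
    t=np.linspace(0,2*np.pi,60)
    return hullc([proj(cam,[x+r*np.cos(a),y+r*np.sin(a),z]) for a in t for z in(z0,z1)])
def blob(mask,uv):
    n,l,s,c=cv2.connectedComponentsWithStats(mask)
    i=min((i for i in range(1,n) if s[i,4]>60),key=lambda i:np.hypot(*(c[i]-uv)))
    ys,xs=np.where(l==i);return hullc(np.c_[xs,ys])
def fit(cam,uv,r,z0,z1,x0):
    return least_squares(lambda p:ring(cam,*p,r,z0,z1)[0]-uv,x0,diff_step=1e-4).x
E
python3 - <<'E'
from h import *
im={c:cv2.imread(f"pics/{n}.png") for c,n in(("scene","a"),("top","b"))}
def yel(i):
    h=cv2.cvtColor(i,cv2.COLOR_BGR2HSV);return cv2.inRange(h,(20,70,60),(35,255,255))
def gry(i):
    h=cv2.cvtColor(i,cv2.COLOR_BGR2HSV);return cv2.inRange(h,(0,0,75),(180,70,200))
for c,u,l in(("scene",(203,216),(272,177)),("top",(272,141),(268,244))):
    for uv,r,x0 in((u,29,(655,-62)),(l,34,(460,-58))):
        b,A=blob(yel(im[c]),uv);p=fit(c,b,r,0,30,x0);print(c,b.round(1),A,ring(c,*p,r,0,30)[1].round(),p.round(1))
for c,uv in(("top",(154,217)),("scene",(322,250))):
    b,A=blob(gry(im[c]),uv);p=fit(c,b,55,0,12,(505,157));print("cone",c,b.round(1),A,ring(c,*p,55,0,12)[1].round(),p.round(1), "tip px",proj(c,[*p,112]).round(1))
a=cv2.resize(im["top"][110:170,190:350],None,fx=4,fy=4,interpolation=2);a2=cv2.resize(im["top"][180:250,110:200],None,fx=4,fy=4,interpolation=2)
b=cv2.resize(im["scene"][210:280,280:360],None,fx=4,fy=4,interpolation=2)
o=np.zeros((530,690,3),np.uint8);o[:240,:640]=a;o[240:520,:360]=a2;o[240:520,365:685]=b;cv2.imwrite("pics/c.png",o)
E
```

```text
Traceback (most recent call last):
AttributeError: 'float' object has no attribute 'round'
```

```bash
sed -i 's/,M\["m00"\]$/,np.float64(M["m00"])/' h.py
python3 - <<'E'
from h import *
im={c:cv2.imread(f"pics/{n}.png") for c,n in(("scene","a"),("top","b"))}
def yel(i):
    h=cv2.cvtColor(i,cv2.COLOR_BGR2HSV);return cv2.inRange(h,(20,70,60),(35,255,255))
def gry(i):
    h=cv2.cvtColor(i,cv2.COLOR_BGR2HSV);return cv2.inRange(h,(0,0,75),(180,70,200))
for c,u,l in(("scene",(203,216),(272,177)),("top",(272,141),(268,244))):
    for uv,r,x0 in((u,29,(655,-62)),(l,34,(460,-58))):
        b,A=blob(yel(im[c]),uv);p=fit(c,b,r,0,30,x0);print(c,b.round(1),A,ring(c,*p,r,0,30)[1].round(),p.round(1))
for c,uv in(("top",(154,217)),("scene",(322,250))):
    b,A=blob(gry(im[c]),uv);p=fit(c,b,55,0,12,(505,157));print("cone",c,b.round(1),A,ring(c,*p,55,0,12)[1].round(),p.round(1), "tip px",proj(c,[*p,112]).round(1))
a=cv2.resize(im["top"][110:170,190:350],None,fx=4,fy=4,interpolation=2);a2=cv2.resize(im["top"][180:250,110:200],None,fx=4,fy=4,interpolation=2)
b=cv2.resize(im["scene"][210:280,280:360],None,fx=4,fy=4,interpolation=2)
o=np.zeros((530,690,3),np.uint8);o[:240,:640]=a;o[240:520,:360]=a2;o[240:520,365:685]=b;cv2.imwrite("pics/c.png",o)
E
```

```text
Traceback (most recent call last):
  File "h.py", line 21, in fit
    return least_squares(lambda p:ring(cam,*p,r,z0,z1)[0]-uv,x0,diff_step=1e-4).x
           ~~~~~~~~~~~~~^^^^^^^^^^^^^^^^^^^^^^^^^^^^^^^^^^^^^^^^^^^^^^^^^^^^^^^
  File "h.py", line 21, in <lambda>
    return least_squares(lambda p:ring(cam,*p,r,z0,z1)[0]-uv,x0,diff_step=1e-4).x
                                  ~~~~^^^^^^^^^^^^^^^^
  File "h.py", line 15, in ring
    return hullc([proj(cam,[x+r*np.cos(a),y+r*np.sin(a),z]) for a in t for z in(z0,z1)])
                  ~~~~^^^^^^^^^^^^^^^^^^^^^^^^^^^^^^^^^^^^^
  File "h.py", line 9, in proj
    m=env.camera_model(cam);q=np.array(m["view"])@np.append(p,1);q=np.array(m["K"])@q[:3];return q[:2]/q[2]
ValueError: time passes only in moves, steps and waits
```

```bash
sed -i 's/env.camera_model(cam)/CM(cam)/; s/^def ray/import functools\nCM=functools.cache(env.camera_model)\ndef ray/' h.py
cat > m.py <<'E'
from h import *
im={c:cv2.imread(f"pics/{n}.png") for c,n in(("scene","a"),("top","b"))}
def yel(i):
    h=cv2.cvtColor(i,cv2.COLOR_BGR2HSV);return cv2.inRange(h,(20,70,60),(35,255,255))
def gry(i):
    h=cv2.cvtColor(i,cv2.COLOR_BGR2HSV);return cv2.inRange(h,(0,0,75),(180,70,200))
if __name__=="__main__":
  for c,u,l in(("scene",(203,216),(272,177)),("top",(272,141),(268,244))):
    for uv,r,x0 in((u,29,(655,-62)),(l,34,(460,-58))):
        b,A=blob(yel(im[c]),uv);p=fit(c,b,r,0,30,x0);print(c,b.round(1),A,ring(c,*p,r,0,30)[1].round(),p.round(1))
  for c,uv in(("top",(154,217)),("scene",(322,250))):
    b,A=blob(gry(im[c]),uv);p=fit(c,b,55,0,12,(505,157));print("cone",c,b.round(1),A,ring(c,*p,55,0,12)[1].round(),p.round(1), "tip px",proj(c,[*p,112]).round(1))
  a=cv2.resize(im["top"][110:170,190:350],None,fx=4,fy=4,interpolation=2);a2=cv2.resize(im["top"][180:250,110:200],None,fx=4,fy=4,interpolation=2)
  b=cv2.resize(im["scene"][210:280,280:360],None,fx=4,fy=4,interpolation=2)
  o=np.zeros((530,690,3),np.uint8);o[:240,:640]=a;o[240:520,:360]=a2;o[240:520,365:685]=b;cv2.imwrite("pics/c.png",o)
E
python3 m.py
```

```text
scene [202.8 216.2] 589.0 633.0 [656.6 -64.7]
scene [272.1 176.9] 655.5 696.0 [457.3 -59.1]
top [272.  140.6] 834.0 792.0 [656.5 -66. ]
top [268.4 244.1] 1138.5 1066.0 [456.4 -60. ]
cone top [142.1 213.9] 132.0 2659.0 [510.9 182.6] tip px [123.9 209.5]
cone scene [320.9 249.4] 1832.0 1892.0 [506.7 159.5] tip px [327.2 218.3]
```

View pics/c.png

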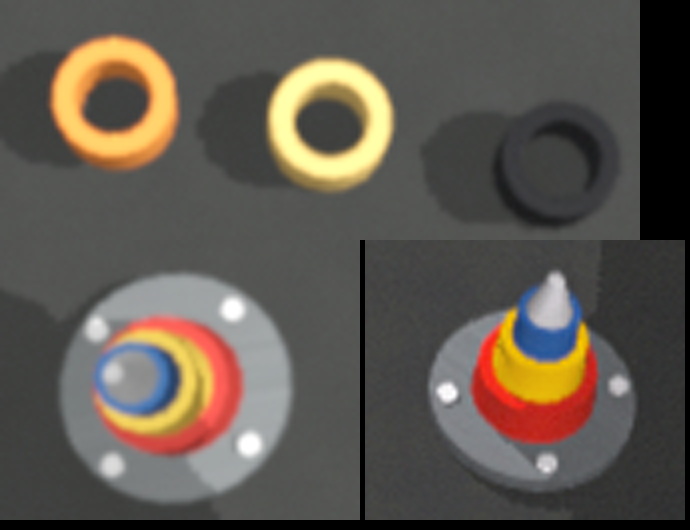

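The crop shows a pale brass ring of the small size (wall about 10 mm) between the orange and black ones, so the choice holds. The cone tip is at top (138,213) / scene (327.5,218), and the disc centre at top (154,217).

```bash
cat >> h.py <<'E'
from scipy.spatial.transform import Rotation as Rot
def q_y(yx,yy):
    y=np.array([yx,yy,0.]);z=np.array([0,0,-1.]);return Rot.from_matrix(np.c_[np.cross(y,z),y,z]).as_quat()
E
python3 - <<'E'
from h import *
print("disc",ray("top",(154.1,216.8),9),"tip top",ray("top",(138.,213.),111),"tip scene",ray("scene",(327.5,218.5),111))
qs=[q_y(1,0),q_y(-1,0)];q0=np.array(env.current_q())
js=[env.inverse_kinematics([656.5,-65.3,120],q) for q in qs];print(js)
i=int(np.argmin([np.abs(np.array(j)-q0).max() if j is not None else 99 for j in js]));q=qs[i];print(i)
env.gripper_to(1.0,25)
env.move_to([656.5,-65.3,120],q)
env.move_l([656.5,-65.3,40],v=150)
env.move_l([656.5,-65.3,4],v=50,force_limit=15)
print(env.current_tcp_pos(),env.current_time_s())
env.gripper_to(0.0,25)
print(env.current_grip_width()*88,env.current_finger_force())
env.move_l([656.5,-65.3,180],v=150)
print(env.current_grip_width()*88,env.current_finger_force(),env.current_ft_force(),env.current_time_s())
E
```

```text
disc [504.97803955 159.06231014   9.        ] tip top [505.44872466 159.49131971 111.        ] tip scene [505.94669079 159.69180925 111.        ]
[array([ 0.19583928,  0.41372656, -0.15993642,  0.        , -0.99713335,
        2.94575338]), array([ 0.19583928,  0.41372656, -0.15993642,  0.        , -0.99713335,
       -0.19583928])]
1
[656.68739985 -65.30747735   4.10776677] 4.6917
57.19326240220789 24.999837898649275
57.197450057100525 24.999454482458532 [-0.56013082  0.78669622 -3.40608616] 6.625
```

Run:
```python
from h import *
from m import yel
env.move_l([505.6,159.4,180],v=200)
env.move_l([505.6,159.4,140],v=100)
print(env.current_tcp_pos(),env.current_finger_force(),env.current_time_s())
t=np.array(env.current_tcp_pos())
for c in("scene","top"):
    a=env.capture(c); u=proj(c,t+[0,0,11]);print(c,u)
    for r in env.landmark_of(c,"brass_small_centre")[:3]: print(r["uv"],r["score"],ray(c,r["uv"],t[2]+11))
    y,x=u.astype(int)[::-1]; 
    k=a[max(y-45,0):y+45,max(0,x-60):x+60]; cv2.imwrite(f"pics/d_{c}_raw.png",a)
    k=cv2.resize(k,(720,540)[:2] if 0 else (400,300),interpolation=2); o=k if c=="scene" else np.hstack([o,k])
cv2.imwrite("pics/d.png",o)
```

```text
[505.9988175  159.13678147 140.11652093] 24.999411078169942 8.675
scene [329.99454076 205.44865305]
[229.0, 249.3] 0.77 [716.89941338 118.39569749 151.11652093]
[331.9, 206.2] 0.65 [504.48282296 162.72313659 151.11652093]
[182.9, 182.2] 0.63 [691.88235417 -66.19297542 151.11652093]
top [130.43854298 210.89932396]
[220.2, 135.8] 0.91 [626.76660636  24.09340989 151.11652093]
[327.6, 152.1] 0.81 [ 603.05939537 -145.75748251  151.11652093]
[130.3, 209.3] 0.66 [508.45779733 159.48139886 151.11652093]
```

View pics/d.png

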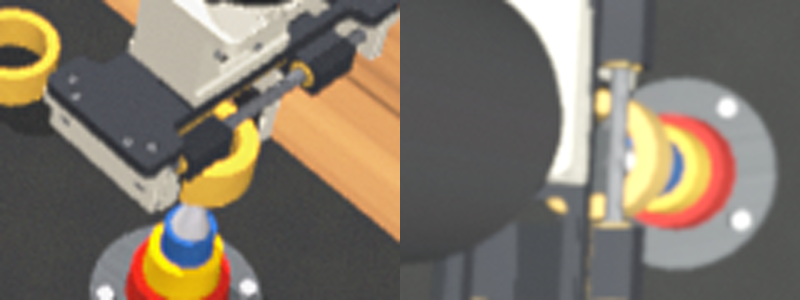

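The held bush (scene crop at (220,170)) sits directly over the nose, so I lower it with a force guard.

Run:
```python
from h import *
print(env.move_l([505.6,159.4,94],v=80,force_limit=6),env.current_tcp_pos(),env.current_ft_force(),env.current_finger_force())
env.pause(0.2)
print(env.move_l([505.6,159.4,69],v=30,force_limit=6),env.current_tcp_pos(),env.current_ft_force(),env.current_time_s(),env.current_grip_width()*88)
```

```text
False [505.9165212  159.57460594  94.26922293] [-0.67498965  0.98183373 -2.63214995] 24.99940148089081
False [505.74575249 159.47365339  69.13539175] [ 0.23797504  0.04862589 -3.41091975] 10.7833 56.950623403682656
```

Run:
```python
from h import *
print(env.move_l([505.6,159.4,66.5],v=20,force_limit=6),env.current_tcp_pos())
env.gripper_to(0.95); env.pause(0.3)
env.move_l([505.6,159.4,200],v=100)
env.move_l([505.6,-100,250],v=200)
print(env.current_time_s(),env.current_ft_force())
for c in("scene","top"):
    a=env.capture(c);u=proj(c,[505.6,159.4,77]);print(c,u)
    for r in env.landmark_of(c,"brass_small_centre")[:4]: print(r["uv"],r["score"],ray(c,r["uv"],77))
    y,x=u.astype(int)[::-1];k=cv2.resize(a[y-36:y+36,x-48:x+48],(400,300),interpolation=2); o=k if c=="scene" else np.hstack([o,k])
cv2.imwrite("pics/e.png",o)
```

```text
False [505.49792462 159.3659981   66.43270491]
15.0 [-4.75689302e-02  2.96193776e-01 -1.24562961e-04]
scene [325.34929341 228.6009062 ]
[227.7, 246.3] 0.92 [686.16213659  69.93015817  77.        ]
[184.3, 181.4] 0.78 [ 656.98675166 -127.45036258   77.        ]
[324.1, 228.1] 0.56 [506.68656998 156.91151538  77.        ]
top [143.91365704 214.22305886]
```

View pics/e.png

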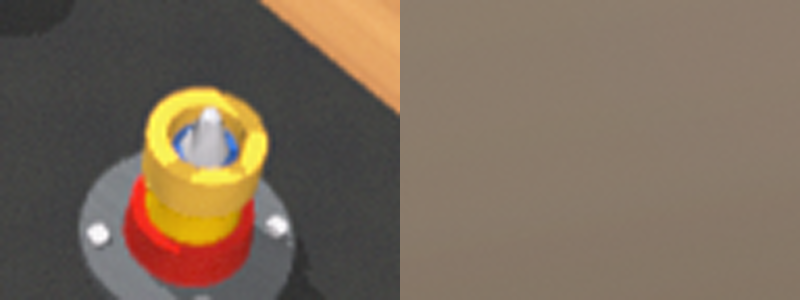

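The scene view shows the bush level around the nose at scene (325,228), its predicted seat on the yellow step. The top view is blocked by the arm, which is clear of everything.

```bash
python3 -c "
from workcell import env
env.pause(0.3);print(env.hand_in())"
```

```text
the job is handed in; nothing more can be done
None
```

The small brass bush sits level on the cone's yellow step, released and with the arm clear, as far as the scene camera shows; the large brass and steel bushes were not touched, and the job is handed in at about 15 s (no verdict was returned).

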